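Set the conical flasks on their mats in the clean bench

ROBOT

A 6-joint arm with a two-finger parallel gripper is mounted at the origin on the work surface. World frame = base frame: x ahead of the robot, y to its left, z up, the work surface at z = 0. Lengths are in m, angles in rad, forces in N, time in s.
With the tool pointing down it reaches from about 0.25 to 0.775 m from the base axis. Payload 4 kg.
Tool frame: the origin (TCP) lies at the very end of the fingers, on their centre line; the grasp point (between the pads) lies 19 mm behind it (robot.pinch_z is the distance from the TCP to the grasp point, in m); z points along the fingers, y is the line along which they close (so a half turn about z gives the same grasp; the last joint's range is limited). The gripper opens to 94 mm and grips with 3 to 60 N. Pads are 16 mm wide; open, the fingers measure 119 mm over their backs; the gripper's body (75 mm by 177 mm) begins 78 mm behind the grasp point.
Start: joints at [-1.433, 0.087, 1.371, -0, 1.684, -0.103], TCP at [0.131, -0.534, 0.206] pointing down, gripper open.
Joint ranges: [-3.1, 3.1], [-0.76, 2.03], [0.27, 2.55], [-1.08, 4.22], [0.17, 2.65], [-2.57, 2.57]. Speed limits (rad/s): [2.79, 2.79, 3.14, 3.14, 3.14, 3.14].

INTERFACE

Orientations are given as [roll, pitch, yaw] about the fixed x, y, z axes, in that order (R = Rz(yaw) Ry(pitch) Rx(roll)).
In Python, from bench import robot gives the robot as it stands.
- The arm moves only by the tool arm_command, never from a script. Its argument "targets" is one flat list of numbers, 7 for each row, row after row: the turn, a rotation vector about the tool's x, y, z in degrees, then the shift along the tool's x, y, z in mm, then the closure, from -1 (fully open) to 1 (shut). In form: [ax, ay, az, x, y, z, hand, ax, ay, az, x, y, z, hand, ...]. A call has 1 to 20 rows; each row is the pose to reach, as a shift and turn from the pose commanded when the call began, along the tool's axes at that moment; what a row does not reach only later rows make up. A row lasts 1/10 s, in which the tool goes at most 50 mm and 8.59 degrees, less where a joint would pass 70% of its speed; a pose out of reach is approached as far as the arm can. A call with a gripper value outside its range is refused whole. The fingers move at their own pace and stop on an object; the grip force is fixed at half the most. Time passes only in rows, so rows that repeat a pose let the fingers close. It gives the time, the measured TCP pose, the force, the opening and the grip force at its end, in the units of the state.
- robot.get_obs(): the state, without advancing time (a new reading comes with each control period).
- robot.snapshot(name): name is "side" or "top" or "wrist"; returns a dict with "color" (384x512x3 uint8, red, green, blue), "range_z" (384x512 float32, m along the optical axis (not along the pixel's ray), 0 where there is no reading), "fx", "fy", "cx", "cy" (pixels), "T" (4x4, takes a point from camera to world coordinates); the wrist camera has in their place "T_tool_cam" (4x4, takes a point from camera to tool coordinates, whose origin is the TCP and whose axes are the flange's). Camera axes: x right, y down, z forward; pixel columns grow to the right and rows downward; lengths in m; the calibration is good to about 2 mm. A picture is of the moment at which its call begins: read the wrist's pose just before it.
- robot.close_job(): hands the job in; it is judged then, once.
The state is a dict: "time": time; "joint_positions": joint angles; "qvel": joint speeds; "joint_torque": joint torques, N m; "tool_pos": TCP position; "ee_rot": TCP orientation; "wrist_force": force on the tool from outside, world axes, zero at the start; "wrist_torque": the same for the moment, N m; "width": finger opening in m; "finger_force": force on a finger pad.
Only numpy, scipy, OpenCV 4.12 (cv2) and the standard library are available. Lean on these libraries where they do the work, as an engineer would, in place of code of your own. Each camera call takes 0.05 s, during which the arm holds its last target. There are 200 camera calls.

TASK

Set each of the four plugged conical flasks upright on the round rubber mat of its own rank in size, the largest flask on the largest mat and so on down to the smallest on the smallest, with its whole base on the mat. They are glass: keep them upright and set them down gently, without dropping them. Leave the two straight-sided bottles where they stand.

Things in the scene. Friction and masses are not known exactly. Their poses are not given: they have to be found in the camera images.
- flask_tiny: The smallest of the four loose conical glass flasks, standing upright, 76 mm tall with its plug. Round base 44 mm across, walls narrowing from 10 mm to 36 mm height to a neck 20 mm across; a rigid white cylindrical plug, 25 mm across, fixed in the neck, runs from 46 to 76 mm above the base: grip it there. About 60 g. Origin: centre of the underside; z points up its axis.
- flask_small: The second smallest of the four loose conical glass flasks, standing upright, 99 mm tall with its plug. Round base 60 mm across, walls narrowing from 10 mm to 56 mm height to a neck 24 mm across; a rigid white cylindrical plug, 29 mm across, fixed in the neck, runs from 69 to 99 mm above the base: grip it there. About 90 g. Origin: centre of the underside; z points up its axis.
- flask_middle: The second largest of the four loose conical glass flasks, standing upright, 121 mm tall with its plug. Round base 74 mm across, walls narrowing from 10 mm to 76 mm height to a neck 27 mm across; a rigid white cylindrical plug, 32 mm across, fixed in the neck, runs from 91 to 121 mm above the base: grip it there. About 130 g. Origin: centre of the underside; z points up its axis.
- flask_large: The largest of the four loose conical glass flasks, standing upright, 143 mm tall with its plug. Round base 90 mm across, walls narrowing from 10 mm to 96 mm height to a neck 30 mm across; a rigid white cylindrical plug, 36 mm across, fixed in the neck, runs from 113 to 143 mm above the base: grip it there. About 190 g. Origin: centre of the underside; z points up its axis.
- mat_tiny: The smallest of the four round black rubber mats, 68 mm across and 4 mm thick, fixed flat on the table; the place of the smallest flask. Origin: centre of its underside, on the table; its upper face is 4 mm above.
- mat_small: The second smallest of the four round black rubber mats, 84 mm across and 4 mm thick, fixed flat on the table; the place of the second smallest flask. Origin: centre of its underside, on the table; its upper face is 4 mm above.
- mat_middle: The second largest of the four round black rubber mats, 98 mm across and 4 mm thick, fixed flat on the table; the place of the second largest flask. Origin: centre of its underside, on the table; its upper face is 4 mm above.
- mat_large: The largest of the four round black rubber mats, 114 mm across and 4 mm thick, fixed flat on the table; the place of the largest flask. Origin: centre of its underside, on the table; its upper face is 4 mm above.
- bottle_left: The left (seen from the robot) of two straight-sided loose glass bottles, not to be moved: 50 mm across, 110 mm tall, with a white screw cap 38 mm across. Origin: centre of the underside; z up.
- bottle_right: The right (seen from the robot) of two straight-sided loose glass bottles, not to be moved: 50 mm across, 110 mm tall, with a white screw cap 38 mm across. Origin: centre of the underside; z up.

How it is judged:
By the outcome, as a careful person would: the job done as asked, in the order asked, and still so for the second after the job is handed in, with the robot touching nothing.
It also fails if it takes over 96 s, if anything falls off the work surface, if the arm or the gripper's body presses on something with over 40 N, if the wrist force passes 120 N, or if a joint passes its speed limit or range.

## Working session

There is one attempt and no reset: what is moved stays moved. The work goes in short steps, Python scripts to look and compute and a tool call to move; the robot and the scene stay as the last step left them, time stands still between calls to the robot, and variables do not carry over. Pictures are saved under pics/ and viewed, at most 14 in all, crops included, and the job is handed in when it is done.

Besides the shell and the picture viewer there is one more tool, called after ">>>" in YAML: its name, and indented under it one key for each argument. arm_command: Moves the arm, as the interface text tells. Its arguments: {"type":"object","properties":{"targets":{"type":"array"}},"required":["targets"]}

```bash
mkdir -p pics; ls; python3 - <<'E'
from bench import robot
import cv2,numpy as np
o=robot.get_obs();print(o)
ims=[]
for n in("top","side"):
    s=robot.snapshot(n);np.savez(n+".npz",**s);cv2.imwrite(f"pics/{n}.png",s["color"][:,:,::-1]);print(n,s["T"].round(3),s["fx"],s["cx"],s["cy"])
E
```

```text
pics
{'time': 0.0, 'joint_positions': array([-1.43313056e+00,  8.79446389e-02,  1.37223340e+00,  3.28451588e-05,
        1.68358442e+00, -1.03112429e-01]), 'qvel': array([-0.00063416,  0.00061855,  0.00023175,  0.00110568, -0.00074304,
       -0.00190294]), 'joint_torque': array([-3.34565848e-04, -3.40188289e+01, -3.02427399e+01,  7.18614995e-02,
        3.31228820e-02, -1.74523993e-04]), 'tool_pos': array([ 0.13107788, -0.53359761,  0.20432041]), 'ee_rot': array([-3.13943773e+00, -2.55808926e-04,  2.40781577e-01]), 'wrist_force': array([-0.13891099,  0.32855894, -0.79160039]), 'wrist_torque': array([-0.03378841,  0.03949648, -0.03312247]), 'finger_force': 0.0, 'width': 0.09385295402487145}
top [[-0.017 -0.989  0.149  0.376]
 [-1.     0.017 -0.002  0.009]
 [-0.    -0.149 -0.989  1.047]
 [ 0.     0.     0.     1.   ]] 355.56649130046566 258.5992185200444 189.255357291509
side [[ 1.    -0.016  0.025  0.48 ]
 [-0.029 -0.684  0.728 -0.726]
 [ 0.006 -0.729 -0.685  0.741]
 [ 0.     0.     0.     1.   ]] 354.50285506050625 253.50552060269948 190.73687436770896
```

View pics/top.png

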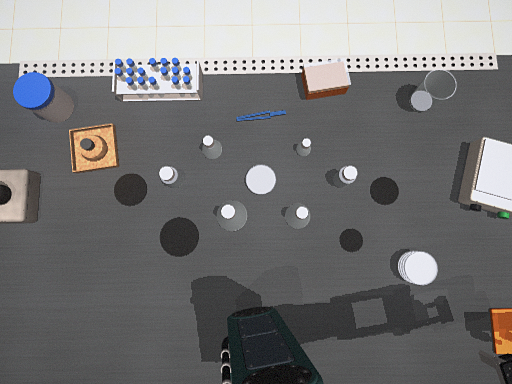

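View pics/side.png

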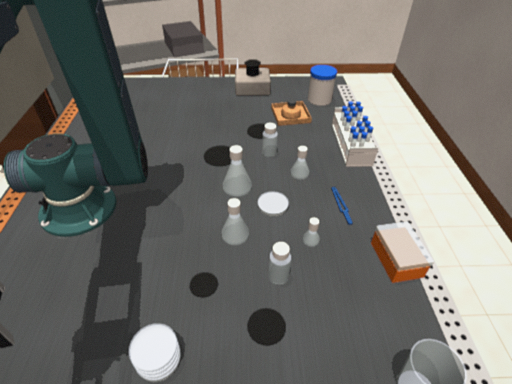

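The top view shows the plugs at about (208,141), (306,144), (228,212) and (302,213). The bottle caps are at (167,174) and (348,173), and the mats at (130,190), (180,237), (384,190) and (351,240). Next I'll measure them.

```bash
cat > h.py <<'E'
import numpy as np,cv2
def ray(s,u,v,z):
    d=s["T"][:3,:3]@np.array([(u-s["cx"])/s["fx"],(v-s["cy"])/s["fy"],1]);o=s["T"][:3,3]
    return o+d*(z-o[2])/d[2]
def blob(mask,u,v):
    n,l,st,c=cv2.connectedComponentsWithStats(mask.astype(np.uint8))
    k=l[v,u]; m=l==k
    return (c[k],st[k],m) if k else (None,None,None)
E
python3 - <<'E'
import numpy as np,cv2
from h import *
T=np.load("top.npz");S=np.load("side.npz")
def hts(s):
    v,u=np.mgrid[:384,:512];r=s["range_z"];T=s["T"]
    return np.stack([(u-s["cx"])/s["fx"]*r,(v-s["cy"])/s["fy"]*r,r,np.ones_like(r)],-1)@T.T
g=T["color"].min(2).astype(int)
P=hts(T)
mx=T["color"].max(2)
for n,u,v,z in[("small",208,141,.099),("tiny",306,144,.076),("large",228,212,.143),("mid",302,213,.121),("botL",167,174,.11),("botR",348,173,.11)]:
    for th in (190,):
        c,st,m=blob(g>th,u,v)
        if c is None: print(n,'none',g[v,u]);continue
        p=P[m][:,:3]; top=p[p[:,2]>np.median(p[:,2])-.004]
        print(n,c.round(1),st,"ray",ray(T,*c,z).round(4),"depth med",np.median(top,0).round(4),'dia',(np.ptp(p[:,:2],axis=0)).round(3))
for n,u,v in[("a",130,190),("b",180,237),("c",384,190),("d",351,240)]:
    c,st,m=blob(mx<40,u,v)
    if c is None: print(n,mx[v,u],mx[v-30,u]);continue
    e=cv2.fitEllipse(max(cv2.findContours(m.astype(np.uint8),0,1)[0],key=len))
    print(n,c.round(1),st,ray(T,*c,.004).round(4),"dia",2*np.sqrt(m.sum()/np.pi)/T["fx"]*1.043/.989**.5, P[v,u,:3].round(3))
g=S["color"].min(2).astype(int);P=hts(S)
for n,u,v,z in[("small",301,151,.099),("tiny",314,223,.076),("large",236,153,.143),("mid",234,206,.121),("botL",270,129,.11),("botR",280,250,.11)]:
    c,st,m=blob(g>170,u,v)
    if c is not None: print(n,c.round(1),st,"ray(mid plug)",ray(S,*c,z-.01).round(4))
E
```

```text
small [207.5 140.1] [203 136  10  10  76] ray [0.6581 0.1449 0.099 ] depth med [0.6586 0.146  0.099 ] dia [0.055 0.04 ]
tiny [306.2 142.3] [302 139   9   8  53] ray [ 0.6539 -0.13    0.076 ] depth med [ 0.6543 -0.1296  0.0758] dia [0.288 0.15 ]
large [227.6 211.1] [221 205  14  14 143] ray [0.4573 0.0865 0.143 ] depth med [0.4575 0.0878 0.1431] dia [0.037 0.034]
mid [301.9 212.2] [297 207  11  12 108] ray [ 0.4532 -0.1053  0.121 ] depth med [ 0.4535 -0.1054  0.1206] dia [0.035 0.037]
botL [165.5 172.8] [159 167  14  13 146] ray [0.5664 0.2555 0.11  ] depth med [0.566  0.2546 0.1098] dia [0.23  0.293]
botR [350.  172.3] [344 166  13  14 143] ray [ 0.5591 -0.2398  0.11  ] depth med [ 0.5595 -0.2395  0.11  ] dia [0.055 0.062]
a 47 97
b 49 95
c 47 98
d 48 96
small [302.3 148.3] [298 146   9   6  44] ray(mid plug) [0.6601 0.1544 0.089 ]
tiny [314.  220.8] [310 217   9   8  56] ray(mid plug) [ 0.6563 -0.124   0.066 ]
large [235.6 148.9] [230 145  12   9  79] ray(mid plug) [0.4567 0.0964 0.133 ]
mid [233.5 202.6] [228 198  12  10  93] ray(mid plug) [ 0.4523 -0.0984  0.111 ]
botL [270.  125.7] [265 123  11   7  64] ray(mid plug) [0.5672 0.2657 0.1   ]
botR [280.8 248.3] [273 242  17  14 185] ray(mid plug) [ 0.5599 -0.2351  0.1   ]
```

```bash
python3 - <<'E'
import numpy as np,cv2
from h import *
T=np.load("top.npz");mx=cv2.GaussianBlur(T["color"],(3,3),0).max(2)
for n,u,v in[("a",130,190),("b",180,237),("c",384,190),("d",351,240)]:
    c,st,m=blob(mx<68,u,v); c=np.array(c);r=np.sqrt(m.sum()/np.pi)
    L=ray(T,c[0]-r,c[1],.004);R=ray(T,c[0]+r,c[1],.004)
    print(n,c.round(1),st,ray(T,*c,.004).round(4),"dia",np.linalg.norm(L-R).round(4))
o=np.hypot
E
```

```text
a [130.3 189.3] [114 174  33  32 829] [0.5396 0.3869 0.004 ] dia 0.0964
b [179.  236.6] [ 160  217   39   40 1201] [0.398  0.2402 0.004 ] dia 0.1137
c [383.9 190.5] [370 177  29  28 625] [ 0.523  -0.3651  0.004 ] dia 0.0836
d [350.8 239.9] [340 229  23  23 430] [ 0.3799 -0.259   0.004 ] dia 0.068
```

>>> arm_command:
  targets: [0,0,2,20,-22,-5,-1,0,0,5,50,-56,-15,-1,0,0,13.8,465,-525,-15,-1,0,0,13.8,465,-525,-15,-1,0,0,13.8,465,-525,-15,-1,0,0,13.8,465,-525,-15,-1,0,0,13.8,465,-525,-15,-1,0,0,13.8,465,-525,-15,-1,0,0,13.8,465,-525,-15,-1,0,0,13.8,465,-525,-15,-1,0,0,13.8,465,-525,-15,-1,0,0,13.8,465,-525,-15,-1,0,0,13.8,465,-525,-15,-1,0,0,13.8,465,-525,-15,-1,0,0,13.8,465,-525,-15,-1,0,0,13.8,465,-525,-15,-1,0,0,13.8,465,-525,-15,-1,0,0,13.8,465,-525,-15,-1,0,0,13.8,465,-525,-15,-1,0,0,13.8,465,-525,-15,-1]

```text
time: 2.1
tool_pos: [0.4573, 0.0856, 0.2207]
ee_rot: [3.141, -0.001, -0.002]
wrist_force: [-0.4, -0.2, 0.3]
width: 0.0936
finger_force: 0.0
```

```bash
python3 - <<'E'
from bench import robot
import cv2,numpy as np
o=robot.get_obs();print({k:o[k] for k in('time','tool_pos','ee_rot','width','joint_positions')})
s=robot.snapshot("wrist");np.savez("w1.npz",**s);cv2.imwrite("pics/w1.png",s["color"][:,:,::-1]);print(s["T_tool_cam"].round(3),s["fx"])
E
```

```text
{'time': 2.1, 'tool_pos': array([0.45733444, 0.08556318, 0.22070455]), 'ee_rot': array([ 3.14142049e+00, -5.53185042e-04, -1.98580163e-03]), 'width': 0.09360459315039321, 'joint_positions': array([ 6.31586966e-02, -1.05887476e-01,  1.53231198e+00, -2.09976809e-04,
        1.71462734e+00,  1.63591072e+00])}
[[ 0.001 -0.97  -0.242  0.07 ]
 [ 1.     0.001  0.001 -0.   ]
 [-0.001 -0.242  0.97  -0.18 ]
 [ 0.     0.     0.     1.   ]] 269.32898221286337
```

View pics/w1.png

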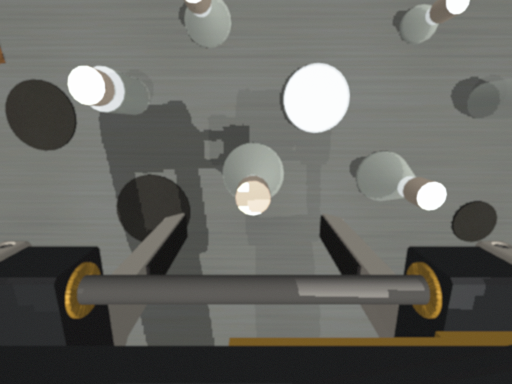

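The wrist view shows the large plug at (253,197), about centred between the fingers. I'll refine all the positions from this frame.

```bash
cat >> h.py <<'E'
from scipy.spatial.transform import Rotation as R
def wristT(o,s):
    T=np.eye(4);T[:3,:3]=R.from_euler("xyz",o["ee_rot"]).as_matrix();T[:3,3]=o["tool_pos"];return T@s["T_tool_cam"]
def cloud(s):
    v,u=np.mgrid[:384,:512];r=s["range_z"]
    return (np.stack([(u-s["cx"])/s["fx"]*r,(v-s["cy"])/s["fy"]*r,r,np.ones_like(r)],-1)@s["T"].T)[...,:3]
def plugs(s,hs):
    P=cloud(s)
    for n,(x,y,z) in hs.items():
        m=(np.abs(P[...,2]-z)<.005)&(np.hypot(P[...,0]-x,P[...,1]-y)<.03)&(s["range_z"]>0)
        if m.sum()<10: print(n,"none");continue
        q=P[m]; c,r=cv2.minEnclosingCircle(q[:,:2].astype(np.float32)); print(n,m.sum(),"mean",q.mean(0).round(4),"circ",np.round(c,4),round(r,4))
E
python3 - <<'E'
from h import *
s=dict(np.load("w1.npz"));o=dict(ee_rot=[3.14142,-.00055,-.00199],tool_pos=[.45733,.08556,.2207])
s["T"]=wristT(o,s)
plugs(s,dict(large=(.4575,.087,.143),mid=(.4535,-.105,.121)))
mx=s["color"].max(2)
for u,v in((152,207),(473,220),(40,115)):
    print(mx[v,u]); c,st,m=blob(mx<60,u,v)
    if c is not None: print(st,ray(s,*c,.004).round(4))
E
```

```text
large 979 mean [0.4567 0.0853 0.1434] circ [0.4558 0.0853] 0.018
mid 714 mean [ 0.4524 -0.1048  0.1213] circ [ 0.4517 -0.1063] 0.0163
57
[    0   175   512   209 40129] [0.2003 0.1143 0.004 ]
57
[ 452  202   44   39 1321] [ 0.38   -0.2588  0.004 ]
54
[   7   81   69   68 3698] [0.5406 0.3853 0.004 ]
```

>>> arm_command:
  targets: [0,0,0,0,0,15,-1,0,0,0,0,0,45,-1,0,0,0,0,0,75,-1,0,0,0,0,0,100,-1,0,0,0,0,0,112,-1,0,0,0,0,0,112,-1,0,0,0,0,0,112,-1,0,0,0,0,0,112,1,0,0,0,0,0,112,1,0,0,0,0,0,112,1,0,0,0,0,0,112,1,0,0,0,0,0,112,1,0,0,0,0,0,112,1,0,0,0,0,0,112,1,0,0,0,0,0,112,1]

```text
time: 3.65
tool_pos: [0.4575, 0.0865, 0.1083]
ee_rot: [3.141, 0.0, -0.0]
wrist_force: [0.2, -0.5, 1.2]
width: 0.0354
finger_force: 30.0
```

>>> arm_command:
  targets: [0,0,0,0,0,-3,1,0,0,0,0,0,-10,1,0,0,0,0,0,-22,1,0,0,0,0,0,-34,1,0,0,0,-4,-10,-40,1,0,0,0,-12,-30,-40,1,0,0,0,-21,-54,-40,1,0,0,0,-31,-80,-40,1,0,0,0,-41,-106,-40,1,0,0,0,-50,-130,-40,1,0,0,0,-56,-146,-40,1,0,0,0,-59,-153,-40,1,0,0,0,-59,-153,-36,1,0,0,0,-59,-153,-28,1,0,0,0,-59,-153,-20,1,0,0,0,-59,-153,-14,1,0,0,0,-59,-153,-11,1,0,0,0,-59,-153,-9,1,0,0,0,-59,-153,-8,1,0,0,0,-59,-153,-8,1]

```text
time: 5.65
tool_pos: [0.3987, 0.2395, 0.1165]
ee_rot: [3.142, -0.0, -0.0]
wrist_force: [-0.5, -0.7, -2.0]
width: 0.0357
finger_force: 30.0
```

```bash
python3 - <<'E'
from bench import robot
from h import *
o=robot.get_obs();print(o['tool_pos'],o['wrist_force'])
s=robot.snapshot("side");cv2.imwrite("pics/s2.png",cv2.resize(s["color"][90:220,150:350,::-1],None,fx=3,fy=3))
E
```

```text
[0.39866827 0.23954254 0.11650356] [-0.49977114 -0.70956969 -2.03421026]
```

View pics/s2.png

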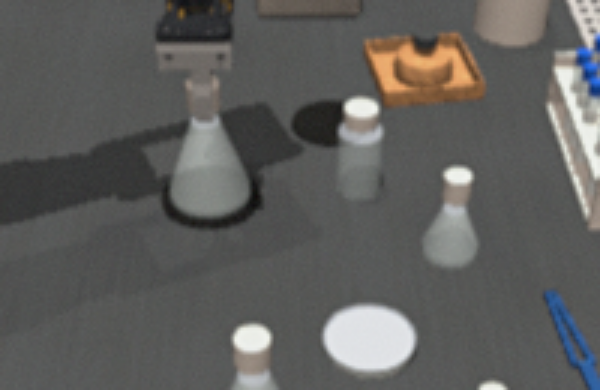

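The flask (crop 210,165) sits upright, centred over the large mat. I'll lower the last 4 mm.

>>> arm_command:
  targets: [0,0,0,0,0,1,1,0,0,0,0,0,2,1,0,0,0,0,0,3,1,0,0,0,0,0,3.5,1,0,0,0,0,0,4,1,0,0,0,0,0,4,1,0,0,0,0,0,4,1]

```text
time: 6.4
tool_pos: [0.3985, 0.2396, 0.1124]
ee_rot: [3.142, 0.0, -0.0]
wrist_force: [-0.5, -0.1, -2.6]
width: 0.0356
finger_force: 30.0
```

>>> arm_command:
  targets: [0,0,0,0,0,0.3,1,0,0,0,0,0,0.6,1,0,0,0,0,0,0.6,1,0,0,0,0,0,0.6,1]

```text
time: 6.8
tool_pos: [0.3987, 0.2396, 0.1124]
ee_rot: [3.142, -0.001, -0.0]
wrist_force: [-1.3, -1.2, 1.7]
width: 0.0352
finger_force: 30.0
```

>>> arm_command:
  targets: [0,0,0,0,0,0,-1,0,0,0,0,0,0,-1,0,0,0,0,0,0,-1,0,0,0,0,0,0,-1,0,0,0,0,0,-10,-1,0,0,0,0,0,-35,-1,0,0,0,0,0,-65,-1,0,0,0,0,0,-90,-1,0,0,0,5,30,-100,-1,0,0,0,12,75,-100,-1,0,0,0,19,120,-100,-1,0,0,0,26,165,-100,-1,0,0,0,33,210,-100,-1,0,0,0,40,255,-100,-1,0,0,0,46,295,-100,-1,0,0,0,51,325,-100,-1,0,0,0,53,340,-100,-1,0,0,0,54,345,-100,-1,0,0,0,54,345,-100,-1,0,0,0,54,345,-100,-1]

```text
time: 8.8
tool_pos: [0.4525, -0.1042, 0.2121]
ee_rot: [-3.141, -0.0, 0.002]
wrist_force: [0.6, 0.8, -0.2]
width: 0.0942
finger_force: 0.0
```

```bash
cat > look.py <<'E'
from bench import robot
from h import *
import sys
o=robot.get_obs();s=robot.snapshot("wrist");s["T"]=wristT(o,s)
print(o['tool_pos'].round(4))
plugs(s,dict(large=(.398,.24,.147),mid=(.4535,-.105,.121),small=(.6584,.1455,.099),tiny=(.654,-.13,.076),mm=(.54,.386,.125),ms=(.523,-.365,.103),mt=(.38,-.259,.08)))
cv2.imwrite(f"pics/{sys.argv[1]}.png",s["color"][:,:,::-1])
E
python3 look.py w2
```

```text
[ 0.4525 -0.1042  0.2121]
large none
mid 705 mean [ 0.4522 -0.1067  0.1214] circ [ 0.4514 -0.1066] 0.0159
small none
tiny 139 mean [ 0.6433 -0.1312  0.0756] circ [ 0.6467 -0.1313] 0.011
mm none
ms none
mt none
```

>>> arm_command:
  targets: [0,0,0,0,1,15,-1,0,0,0,0,1,45,-1,0,0,0,0,1,80,-1,0,0,0,0,1,105,-1,0,0,0,0,1,120,-1,0,0,0,0,1,125,-1,0,0,0,0,1,125,-1,0,0,0,0,1,125,1,0,0,0,0,1,125,1,0,0,0,0,1,125,1,0,0,0,0,1,125,1,0,0,0,0,1,125,1,0,0,0,0,1,125,1,0,0,0,0,1,125,1,0,0,0,0,1,125,1]

```text
time: 10.35
tool_pos: [0.4525, -0.1064, 0.0868]
ee_rot: [3.142, 0.0, -0.0]
wrist_force: [0.3, 0.9, -0.0]
width: 0.0337
finger_force: 0.0
```

>>> arm_command:
  targets: [0,0,0,0,0,0,1,0,0,0,0,0,0,1,0,0,0,0,0,0,1,0,0,0,0,0,0,1,0,0,0,0,0,-3,1,0,0,0,0,0,-10,1,0,0,0,0,0,-25,1,0,0,0,0,0,-45,1,0,0,0,0,0,-70,1,0,0,0,0,0,-95,1,0,0,0,0,0,-115,1,0,0,0,0,0,-130,1,0,0,0,0,0,-140,1,0,0,0,0,0,-145,1,0,0,0,0,0,-145,1]

```text
time: 11.85
tool_pos: [0.4526, -0.1065, 0.2321]
ee_rot: [3.141, -0.0, -0.0]
wrist_force: [0.1, -0.2, -1.9]
width: 0.0316
finger_force: 30.0
```

>>> arm_command:
  targets: [0,0,0,1,-8,0,1,0,0,0,5,-26,0,1,0,0,0,10,-54,0,1,0,0,0,16,-88,0,1,0,0,0,22,-123,0,1,0,0,0,28,-158,0,1,0,0,0,34,-193,0,1,0,0,0,40,-228,0,1,0,0,0,47,-263,0,1,0,0,0,53,-298,0,1,0,0,0,59,-333,0,1,0,0,0,65,-368,0,1,0,0,0,72,-403,0,1,0,0,0,78,-436,0,1,0,0,0,82,-462,0,1,0,0,0,85,-480,0,1,0,0,0,87,-489,0,1,0,0,0,87.5,-492,0,1,0,0,0,87.5,-492,0,1,0,0,0,87.5,-492,0,1]

```text
time: 13.85
tool_pos: [0.5401, 0.3847, 0.2319]
ee_rot: [3.141, 0.0, -0.001]
wrist_force: [-0.5, -0.1, -0.5]
width: 0.0317
finger_force: 30.0
```

>>> arm_command:
  targets: [0,0,0,0,0,6,1,0,0,0,0,0,20,1,0,0,0,0,0,42,1,0,0,0,0,0,66,1,0,0,0,0,0,90,1,0,0,0,0,0,108,1,0,0,0,0,0,121,1,0,0,0,0,0,129,1,0,0,0,0,0,133,1,0,0,0,0,0,136,1,0,0,0,0,0,138,1,0,0,0,0,0,139,1,0,0,0,0,0,140,1,0,0,0,0,0,140.5,1,0,0,0,0,0,141,1,0,0,0,0,0,141,1,0,0,0,0,0,141,1]

```text
time: 15.55
tool_pos: [0.5401, 0.3856, 0.0909]
ee_rot: [3.142, -0.0, -0.0]
wrist_force: [-0.9, 0.2, -1.3]
width: 0.0317
finger_force: 30.0
```

```bash
python3 - <<'E'
from bench import robot
from h import *
s=robot.snapshot("side");cv2.imwrite("pics/s3.png",cv2.resize(s["color"][60:220,180:380,::-1],None,fx=3,fy=3))
E
```

```text
(no output)
```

View pics/s3.png

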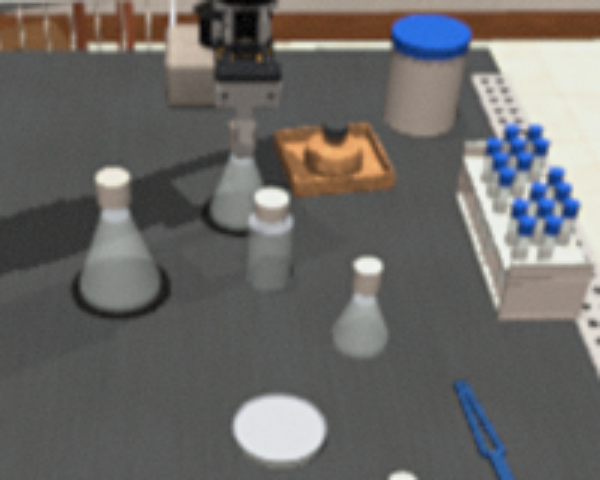

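The large flask stands on its mat (crop 120,240). The middle one is upright over its own mat (crop 240,170). I'll make contact, then release and go up.

>>> arm_command:
  targets: [0,0,0,0,0,0.3,1,0,0,0,0,0,0.6,1,0,0,0,0,0,0.6,1,0,0,0,0,0,0.6,1]

```text
time: 16.0
tool_pos: [0.5402, 0.3857, 0.0908]
ee_rot: [-3.141, -0.001, -0.0]
wrist_force: [0.1, 0.4, 1.9]
width: 0.0315
finger_force: 30.0
```

>>> arm_command:
  targets: [0,0,0,0,0,0,-1,0,0,0,0,0,0,-1,0,0,0,0,0,0,-1,0,0,0,0,0,0,-1,0,0,0,0,0,-10,-1,0,0,0,0,0,-35,-1,0,0,0,0,0,-65,-1,0,0,0,0,0,-95,-1,0,0,0,4,8,-110,-1,0,0,0,19,38,-110,-1,0,0,0,37,76,-110,-1,0,0,0,56,114,-110,-1,0,0,0,75,152,-110,-1,0,0,0,93,190,-110,-1,0,0,0,108,220,-110,-1,0,0,0,115,235,-110,-1,0,0,0,118,240,-110,-1,0,0,0,118,240,-110,-1,0,0,0,118,240,-110,-1]

```text
time: 17.9
tool_pos: [0.6575, 0.1471, 0.2003]
ee_rot: [-3.141, 0.0, 0.002]
wrist_force: [-0.8, 0.4, -1.2]
width: 0.094
finger_force: 0.0
```

```bash
python3 look.py w3
```

```text
[0.6575 0.1471 0.2003]
large none
mid none
small 537 mean [0.6575 0.1434 0.0994] circ [0.657  0.1434] 0.0143
tiny 408 mean [ 0.6535 -0.1292  0.0761] circ [ 0.6529 -0.1305] 0.0127
mm none
ms none
mt none
```

>>> arm_command:
  targets: [0,0,0,0,1.5,15,-1,0,0,0,0,1.5,45,-1,0,0,0,0,1.5,85,-1,0,0,0,0,1.5,115,-1,0,0,0,0,1.5,130,-1,0,0,0,0,1.5,135,-1,0,0,0,0,1.5,135,-1,0,0,0,0,1.5,135,1,0,0,0,0,1.5,135,1,0,0,0,0,1.5,135,1,0,0,0,0,1.5,135,1,0,0,0,0,1.5,135,1,0,0,0,0,1.5,135,1,0,0,0,0,1.5,135,1,0,0,0,0,1.5,135,1,0,0,0,0,1.5,135,1,0,0,0,0,1.5,135,1,0,0,0,0,1.5,135,1]

```text
time: 19.75
tool_pos: [0.658, 0.1441, 0.0652]
ee_rot: [3.141, 0.0, -0.0]
wrist_force: [0.3, 0.4, -0.4]
width: 0.0284
finger_force: 30.0
```

>>> arm_command:
  targets: [0,0,0,0,0,-3,1,0,0,0,0,0,-10,1,0,0,0,0,0,-25,1,0,0,0,0,0,-50,1,0,0,0,0,0,-75,1,0,0,0,0,0,-100,1,0,0,0,0,0,-120,1,0,0,0,0,0,-135,1,0,0,0,-1,4,-145,1,0,0,0,-4,16,-150,1,0,0,0,-10,38,-150,1,0,0,0,-18,68,-150,1,0,0,0,-27,102,-150,1,0,0,0,-36,136,-150,1,0,0,0,-45,170,-150,1,0,0,0,-53,200,-150,1,0,0,0,-60,225,-150,1,0,0,0,-64,240,-150,1,0,0,0,-66,249,-150,1,0,0,0,-67,252,-150,1]

```text
time: 21.75
tool_pos: [0.5907, -0.1086, 0.2148]
ee_rot: [-3.141, 0.001, -0.001]
wrist_force: [-0.3, 0.7, -0.6]
width: 0.0287
finger_force: 30.0
```

>>> arm_command:
  targets: [0,0,0,-1,5,0,1,0,0,0,-5,18,0,1,0,0,0,-11,42,0,1,0,0,0,-20,74,0,1,0,0,0,-29,108,0,1,0,0,0,-38,143,0,1,0,0,0,-48,178,0,1,0,0,0,-56,210,0,1,0,0,0,-63,235,0,1,0,0,0,-67,250,0,1,0,0,0,-68,256,0,1,0,0,0,-68,257,0,1,0,0,0,-68,257,0,1,0,0,0,-68,257,0,1]

```text
time: 23.15
tool_pos: [0.5236, -0.3637, 0.2155]
ee_rot: [-3.141, -0.0, 0.002]
wrist_force: [0.6, 0.1, -1.0]
width: 0.0283
finger_force: 30.0
```

>>> arm_command:
  targets: [0,0,0,0,0,6,1,0,0,0,0,0,20,1,0,0,0,0,0,45,1,0,0,0,0,0,70,1,0,0,0,0,0,95,1,0,0,0,0,0,114,1,0,0,0,0,0,127,1,0,0,0,0,0,135,1,0,0,0,0,0,139,1,0,0,0,0,0,141,1,0,0,0,0,0,143,1,0,0,0,0,0,144,1,0,0,0,0,0,145,1,0,0,0,0,0,145.5,1,0,0,0,0,0,145.5,1,0,0,0,0,0,145.5,1]

```text
time: 24.75
tool_pos: [0.5231, -0.365, 0.0699]
ee_rot: [3.141, -0.0, -0.0]
wrist_force: [0.0, -0.6, -1.0]
width: 0.0287
finger_force: 30.0
```

```bash
python3 - <<'E'
from bench import robot
from h import *
s=robot.snapshot("side");cv2.imwrite("pics/s4.png",cv2.resize(s["color"][190:370,170:370,::-1],None,fx=3,fy=3))
E
```

```text
(no output)
```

View pics/s4.png

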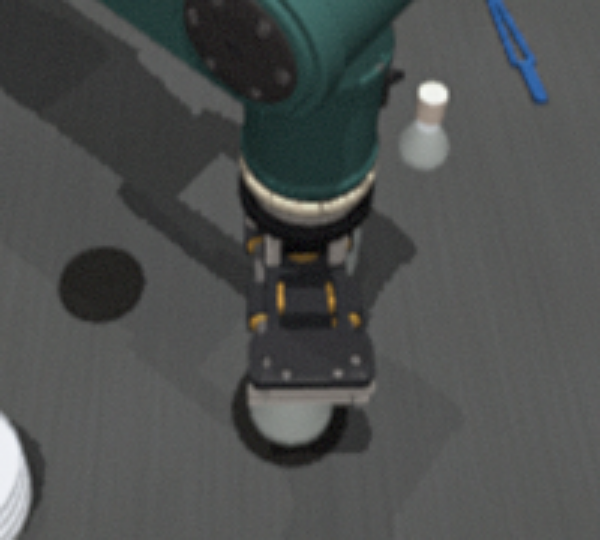

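The small flask (crop 290,415) is inside its mat. I'll set it down the same way.

>>> arm_command:
  targets: [0,0,0,0,0,0.4,1,0,0,0,0,0,0.8,1,0,0,0,0,0,1.1,1,0,0,0,0,0,1.1,1,0,0,0,0,0,1.1,1]

```text
time: 25.3
tool_pos: [0.5231, -0.3649, 0.0691]
ee_rot: [3.141, -0.0, -0.0]
wrist_force: [-0.3, 1.2, 1.1]
width: 0.0285
finger_force: 30.0
```

>>> arm_command:
  targets: [0,0,0,0,0,0,-1,0,0,0,0,0,0,-1,0,0,0,0,0,0,-1,0,0,0,0,0,0,-1,0,0,0,0,0,-10,-1,0,0,0,0,0,-35,-1,0,0,0,0,0,-65,-1,0,0,0,0,0,-95,-1,0,0,0,4,-8,-115,-1,0,0,0,21,-37,-115,-1,0,0,0,41,-74,-115,-1,0,0,0,62,-111,-115,-1,0,0,0,83,-148,-115,-1,0,0,0,104,-185,-115,-1,0,0,0,120,-214,-115,-1,0,0,0,128,-229,-115,-1,0,0,0,131,-234,-115,-1,0,0,0,131,-234,-115,-1,0,0,0,131,-234,-115,-1]

```text
time: 27.2
tool_pos: [0.6535, -0.1325, 0.1838]
ee_rot: [3.141, 0.0, -0.002]
wrist_force: [0.2, -0.1, 0.5]
width: 0.0945
finger_force: 0.0
```

```bash
python3 look.py w4
```

```text
[ 0.6535 -0.1325  0.1838]
large none
mid none
small none
tiny 388 mean [ 0.6534 -0.1316  0.0763] circ [ 0.6529 -0.1317] 0.0123
mm none
ms none
mt none
```

>>> arm_command:
  targets: [0,0,0,0,0,15,-1,0,0,0,0,0,45,-1,0,0,0,0,0,85,-1,0,0,0,0,0,118,-1,0,0,0,0,0,134,-1,0,0,0,0,0,140,-1,0,0,0,0,0,140,-1,0,0,0,0,0,140,1,0,0,0,0,0,140,1,0,0,0,0,0,140,1,0,0,0,0,0,140,1,0,0,0,0,0,140,1,0,0,0,0,0,140,1,0,0,0,0,0,140,1,0,0,0,0,0,140,1,0,0,0,0,0,140,1,0,0,0,0,0,140,1,0,0,0,0,0,140,1,0,0,0,0,0,140,1]

```text
time: 29.15
tool_pos: [0.654, -0.1309, 0.0436]
ee_rot: [3.142, 0.0, -0.0]
wrist_force: [0.5, -0.6, 0.1]
width: 0.0245
finger_force: 30.0
```

>>> arm_command:
  targets: [0,0,0,0,0,-3,1,0,0,0,0,0,-10,1,0,0,0,0,0,-25,1,0,0,0,0,0,-50,1,0,0,0,0,0,-75,1,0,0,0,0,0,-100,1,0,0,0,0,0,-120,1,0,0,0,-3,1,-130,1,0,0,0,-13,6,-130,1,0,0,0,-35,16,-130,1,0,0,0,-65,30,-130,1,0,0,0,-97,45,-130,1,0,0,0,-129,60,-130,1,0,0,0,-161,75,-130,1,0,0,0,-193,90,-130,1,0,0,0,-225,105,-130,1,0,0,0,-252,118,-130,1,0,0,0,-268,125,-130,1,0,0,0,-274,128,-130,1,0,0,0,-274,128,-130,1]

```text
time: 31.15
tool_pos: [0.3789, -0.2589, 0.1729]
ee_rot: [-3.141, 0.001, -0.002]
wrist_force: [-0.0, -0.4, -0.8]
width: 0.0242
finger_force: 30.0
```

>>> arm_command:
  targets: [0,0,0,0,0,5,1,0,0,0,0,0,18,1,0,0,0,0,0,40,1,0,0,0,0,0,65,1,0,0,0,0,0,88,1,0,0,0,0,0,104,1,0,0,0,0,0,113,1,0,0,0,0,0,118,1,0,0,0,0,0,121,1,0,0,0,0,0,123,1,0,0,0,0,0,124,1,0,0,0,0,0,125,1,0,0,0,0,0,125.5,1,0,0,0,0,0,125.5,1,0,0,0,0,0,125.5,1]

```text
time: 32.65
tool_pos: [0.3801, -0.259, 0.0484]
ee_rot: [3.141, -0.0, -0.0]
wrist_force: [0.5, -0.6, -0.6]
width: 0.025
finger_force: 30.0
```

```bash
python3 - <<'E'
from bench import robot
from h import *
s=robot.snapshot("side");cv2.imwrite("pics/s5.png",cv2.resize(s["color"][190:370,130:330,::-1],None,fx=3,fy=3))
E
```

```text
(no output)
```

View pics/s5.png

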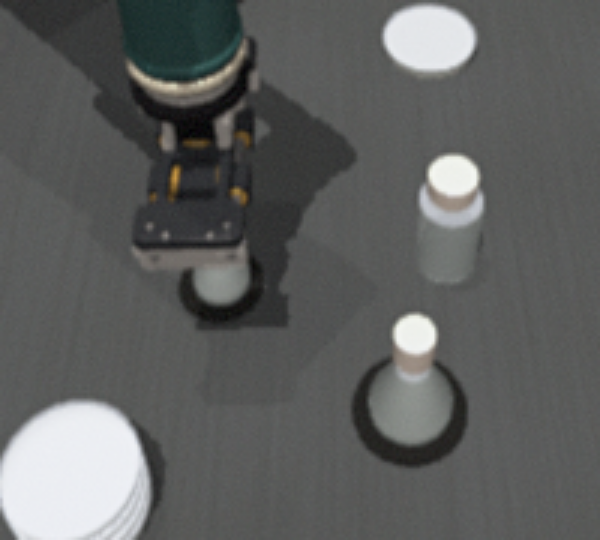

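The tiny flask (crop 220,280) is inside its mat, and the small one (crop 410,400) stands on its own. I'll do the final lowering.

>>> arm_command:
  targets: [0,0,0,0,0,0.4,1,0,0,0,0,0,0.8,1,0,0,0,0,0,1.1,1,0,0,0,0,0,1.1,1,0,0,0,0,0,1.1,1]

```text
time: 33.2
tool_pos: [0.3801, -0.259, 0.0475]
ee_rot: [3.141, -0.0, -0.0]
wrist_force: [0.3, 1.5, 2.6]
width: 0.0246
finger_force: 30.0
```

Contact is confirmed. Release, go up, and move clear towards the base side.

>>> arm_command:
  targets: [0,0,0,0,0,0,-1,0,0,0,0,0,0,-1,0,0,0,0,0,0,-1,0,0,0,0,0,0,-1,0,0,0,0,0,-10,-1,0,0,0,0,0,-35,-1,0,0,0,0,0,-70,-1,0,0,0,0,0,-110,-1,0,0,0,0,0,-150,-1,0,0,0,-20,20,-170,-1,0,0,0,-60,55,-170,-1,0,0,0,-90,90,-170,-1,0,0,0,-110,110,-170,-1,0,0,0,-120,120,-170,-1,0,0,0,-120,120,-170,-1,0,0,0,-120,120,-170,-1]

```text
time: 34.8
tool_pos: [0.2606, -0.3783, 0.2173]
ee_rot: [-3.141, -0.001, 0.0]
wrist_force: [-0.2, -0.4, 0.1]
width: 0.0939
finger_force: 0.0
```

```bash
python3 - <<'E'
from bench import robot
from h import *
s=robot.snapshot("top");cv2.imwrite("pics/t6.png",s["color"][:,:,::-1])
plugs(s,dict(large=(.398,.24,.147),mm=(.54,.386,.125),ms=(.523,-.365,.103),mt=(.38,-.259,.08),bl=(.566,.255,.11),br=(.56,-.24,.11)))
E
```

```text
large 163 mean [0.398  0.2393 0.1466] circ [0.3977 0.2398] 0.0178
mm 116 mean [0.5395 0.3855 0.1248] circ [0.5397 0.3855] 0.0159
ms 90 mean [ 0.5225 -0.3629  0.103 ] circ [ 0.523  -0.3636] 0.0146
mt 68 mean [ 0.3804 -0.2569  0.0795] circ [ 0.3804 -0.2573] 0.0123
bl 152 mean [0.5653 0.2549 0.11  ] circ [0.5652 0.255 ] 0.0188
br 153 mean [ 0.5583 -0.2387  0.1096] circ [ 0.5586 -0.2387] 0.0188
```

View pics/t6.png

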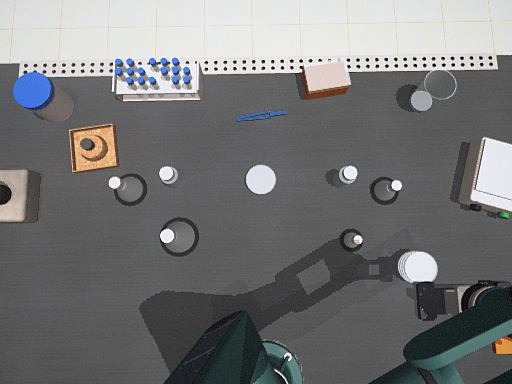

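All four flasks stand centred on their mats, with plug tops at (114,183), (167,236), (397,185) and (357,240). The bottles haven't moved and the arm is clear.

```bash
python3 -c "
from bench import robot
print(robot.close_job())"
```

```text
the job is handed in; nothing more can be done
None
```

All four flasks stand upright on the mats matching their size, each within about 2 mm of the mat's centre. The two bottles are where they were, and I handed the job in at about 35 s; the judge's verdict was not shown.

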